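Seat the notched platter on the food-bank scale

ROBOT

A 6-joint arm with a two-finger parallel gripper is mounted at the origin on the work surface. World frame = base frame: x ahead of the robot, y to its left, z up, the work surface at z = 0. Lengths are in m, angles in rad, forces in N, time in s.
With the tool pointing down it reaches from about 0.375 to 0.925 m from the base axis. Payload 5.7 kg.
Tool frame: the origin (TCP) lies between the finger pads; the fingertips stand 22 mm ahead of it and the grasp point (between the pads) lies 3 mm ahead of it; z points along the fingers, y is the direction in which the jaws open and shut (so a half turn about z gives the same grasp; the last joint's range is limited). The gripper opens to 85 mm and grips with 20 to 120 N. Pads are 22 mm wide; open, the fingers measure 114 mm over their backs; the gripper's body (76 mm by 85 mm) begins 54 mm behind the grasp point. The pads swing forward as they close: fully open they stand 13 mm farther back than shut.
Start: joints at [1.031, 0.359, 1.51, -0, 1.272, -0.115], TCP at [0.247, 0.547, 0.253] pointing down, gripper open.
Joint ranges: [-2.97, 2.97], [-1.01, 2.36], [0.21, 2.38], [-0.96, 4.11], [0.2, 2.71], [-2.98, 2.98]. Speed limits (rad/s): [2.39, 2.39, 3.14, 3.14, 3.14, 3.14].

INTERFACE

Orientations are given as a rotation vector (axis times angle).
In Python, from workcell import ctrl gives the robot as it stands.
- The arm moves only by the shell command python3 -m jog 'ROWS'. ROWS is text: rows parted by semicolons, each of 7 numbers parted by spaces: the shift along the tool's x, y, z in cm, then the turn, a rotation vector about the tool's x, y, z in rad, then the finger opening in cm, from 0 to 8.54. In form: x y z ax ay az fingers; .... A call has exactly 5 rows; each row is the pose to reach, as a shift and turn from the pose measured when the call began, along the tool's axes at that moment; what a row does not reach only later rows make up. A row lasts 1/10 s, in which the tool goes at most 50 mm and 8.59 degrees, less where a joint would pass 70% of its speed; a pose out of reach is approached as far as the arm can. A call with a gripper value outside its range is refused whole. The fingers move at their own pace and stop on an object; the grip force is fixed at half the most. Time passes only in rows, so rows that repeat a pose let the fingers close, or fill a call up. It gives the time, the measured TCP pose, the force and the opening at its end, in the units of the state.
- ctrl.get_obs(): the state, without advancing time (a new reading comes with each control period).
- ctrl.get_image(name): name is "side" or "top" or "wrist"; returns a dict with "img" (400x640x3 uint8, blue, green, red), "K" (3x3 intrinsics, pixels), "R" (3x3) and "t" (3): a world point X has camera coordinates R X + t. Camera axes: x right, y down, z forward; pixel columns grow to the right and rows downward; lengths in m; the calibration is good to about 2 mm. A picture is of the moment at which its call begins. There is no depth.
- ctrl.sign_off(): hands the job in, once; it reports no verdict.
The state is a dict: "t": time; "joint_positions": joint angles; "qvel": joint speeds; "effort": joint torques, N m; "tcp_pos": TCP position; "tool_rot": TCP orientation; "contact_force": force on the tool from outside, world axes, zero at the start; "ft_torque": the same for the moment, N m; "finger_gap": finger opening in m.
Only numpy, scipy, OpenCV 4.12 (cv2) and the standard library are available. Lean on these libraries where they do the work, as an engineer would, in place of code of your own. Each camera call takes 0.05 s, during which the arm holds its last target.

TASK

The round platter of the counter scale is sitting loosely, turned the wrong way. With a fingertip push it round, either way, by one of its upright studs until the notch in its rim is over the locating key, then press it down at its centre until it is fully home and level on the scale. Do not lift the platter off, and leave everything else standing around and on the scale where it is.

Things in the scene. Friction and masses are not known exactly. Their poses are not given: they have to be found in the camera images.
- scale: Counter scale, fixed to the table: black housing 250 x 260 mm (x, y), flat deck 55 mm above the table. Origin: centre of its footprint at table height, on the platter's vertical axis; z up; +x points from the axis to the locating key; the front with the display faces -x.
- carrier (a joint): Black carrier under the platter (reaches 50 mm from the axis) on a stiff vertical slide; value in m: 0 raised (start), 0.012 fully down, a hard stop. It carries the platter, does not turn, stays at whatever height it is left, and takes about 6 to 11 N of downward push on the platter to move.
- key (a point): Locating key: radial steel bar on the deck, 10 mm wide, rounded top, 70 to 112 mm from the axis. This point: its top, 80 mm from the axis along the scale's +x, 80 mm above the table, 3 mm below the raised platter. At its outer end, outside the rim (98 to 112 mm from the axis), a visible 14 mm square post stands up to 101 mm above the table.
- platter: Loose round aluminium platter, 180 mm across, 8 mm thick, 0.35 to 0.7 kg; a spigot below stands in the carrier's bore (1 mm play), so it turns either way without end and stops when the push stops. Origin: centre of the plate's underside; z up, +x to the notch. 83 mm above the table at the start, 71 mm fully home. Off the key it lands on it after 3 mm.
- notch (a point): Open notch in the platter's rim, 16 mm wide with parallel sides, reaching in from the rim to 66 mm from the axis. This point: middle of the notch, level with the plate's top face, 80 mm from the platter's axis.
- boss (a point): Centre of the top of a low round boss, 40 mm across and 4 mm high, in the middle of the platter (12 mm above the platter's origin): the place to press.
- stud0 (a point): Top centre of one of three equal upright black studs on the platter, 16 mm across and 22 mm high above the plate's top face, 58 mm from the axis; this one is 60 degrees counter-clockwise (seen from above) of the notch.
- stud1 (a point): Top centre of the second such stud, opposite the notch (180 degrees).
- stud2 (a point): Top centre of the third such stud, 60 degrees clockwise of the notch.
- weight: Bystander: small brass check weight, 28 mm across, 36 mm high, loose on a corner of the scale's deck; origin at its underside.
- tin_a: Bystander: tall tin, 74 mm across, 108 mm high, loose on the table beside the scale; origin at its underside.
- tin_b: Bystander: low tin, 84 mm across, 60 mm high, loose on the table on the other side of the scale; origin at its underside.
- jar: Bystander: jar, 72 mm across, 110 mm high; origin at its underside.
- bowl: Bystander: steel weighing bowl, 190 mm across, 55 mm high; origin at its underside.
- carton: Bystander: food carton 60 x 140 x 90 mm high; origin at its underside.
Not all that is in view belongs to the job. Leave any blue or orange look-alike of the platter alone.

How it is judged:
By the outcome, as a careful person would: the job done as asked, in the order asked, and still so for the second after the job is handed in, with the robot touching nothing.
It also fails if it takes over 48 s, if anything falls off the work surface, if the arm or the gripper's body presses on something with over 40 N, if the wrist force passes 120 N, or if a joint passes its speed limit or range.

## Working session

There is one attempt and no reset: what is moved stays moved. The work goes in short steps, Python scripts to look and compute and a shell command to move; the robot and the scene stay as the last step left them, time stands still between calls to the robot, and variables do not carry over. Pictures are saved under pics/ and viewed, and the job is handed in when it is done.

```bash
mkdir -p pics; ls
python3 - <<'E'
from workcell import ctrl
import cv2,numpy as np
o=ctrl.get_obs()
print(o)
for n in("side","top","wrist"):
    d=ctrl.get_image(n); cv2.imwrite(f"pics/{n}0.png",d["img"]); print(n,d["K"].tolist(),d["R"].round(4).tolist(),d["t"].round(4).tolist())
E
```

```text
pics
{'t': 0.0, 'joint_positions': array([ 1.03088051e+00,  3.59504238e-01,  1.51147283e+00,  3.26534331e-05,
        1.27249267e+00, -1.15112344e-01]), 'qvel': array([-0.0009402 , -0.001167  ,  0.0001086 , -0.00111958,  0.00016089,
       -0.00127261]), 'effort': array([ 3.61023784e-03, -5.27639043e+01, -2.78620273e+01,  2.59103235e-04,
        1.34741949e-02,  6.44446374e-06]), 'tcp_pos': array([0.24694807, 0.54610176, 0.25243863]), 'tool_rot': array([-6.62154700e-01, -3.07036945e+00,  2.77546725e-03]), 'contact_force': array([ 0.24709296,  0.01585067, -0.44670253]), 'ft_torque': array([ 0.04753703,  0.02254529, -0.00712556]), 'finger_gap': 0.08525208259498264}
side [[368.3700564485145, 0.0, 322.3456112800014], [0.0, 368.3700564485145, 200.72500880797355], [0.0, 0.0, 1.0]] [[0.7642, -0.6446, 0.0224], [-0.3006, -0.3867, -0.8718], [0.5707, 0.6595, -0.4893]] [-0.3823, 0.2081, 0.8242]
top [[361.0462664633856, 0.0, 323.6042570457605], [0.0, 361.0462664633856, 203.1283623656671], [0.0, 0.0, 1.0]] [[0.0154, -0.9997, -0.0181], [-0.998, -0.0143, -0.0619], [0.0616, 0.019, -0.9979]] [-0.0171, 0.4987, 1.0678]
wrist [[308.29364965085006, 0.0, 320.99248339107305], [0.0, 308.29364965085006, 201.90895581144858], [0.0, 0.0, 1.0]] [[0.4111, 0.9116, -0.0027], [0.8752, -0.3939, 0.281], [0.2551, -0.1178, -0.9597]] [-0.5981, -0.0377, 0.3788]
```

View pics/top0.png

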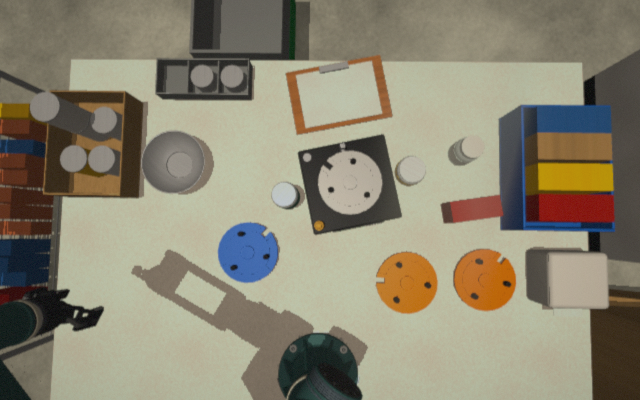

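View pics/side0.png

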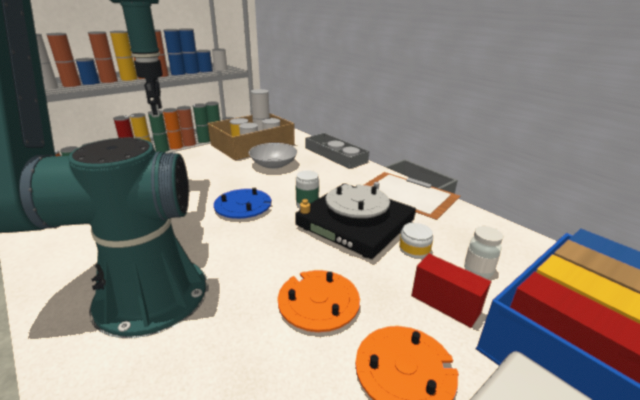

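View pics/wrist0.png

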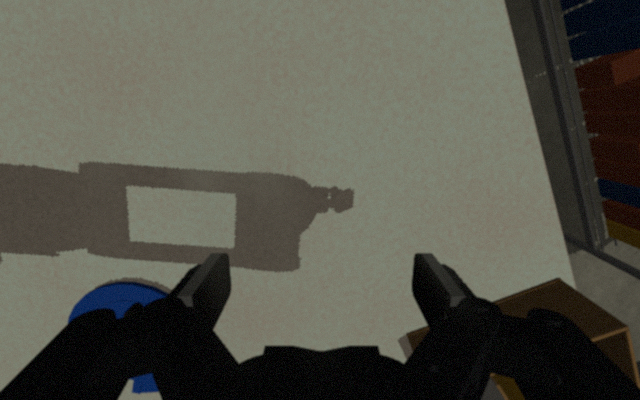

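The top view shows the scale near (350,183), with tins at (285,195) and (410,170), the brass weight at (320,225), and the key post near (343,146). I'll enlarge it.

Run:
```python
import cv2
i=cv2.imread("pics/top0.png")[125:245,270:430]
cv2.imwrite("pics/top0z.png",cv2.resize(i,None,fx=5,fy=5,interpolation=cv2.INTER_CUBIC))
i=cv2.imread("pics/side0.png")[160:260,280:440]
cv2.imwrite("pics/side0z.png",cv2.resize(i,None,fx=5,fy=5,interpolation=cv2.INTER_CUBIC))
```

```text
(no output)
```

View pics/top0z.png

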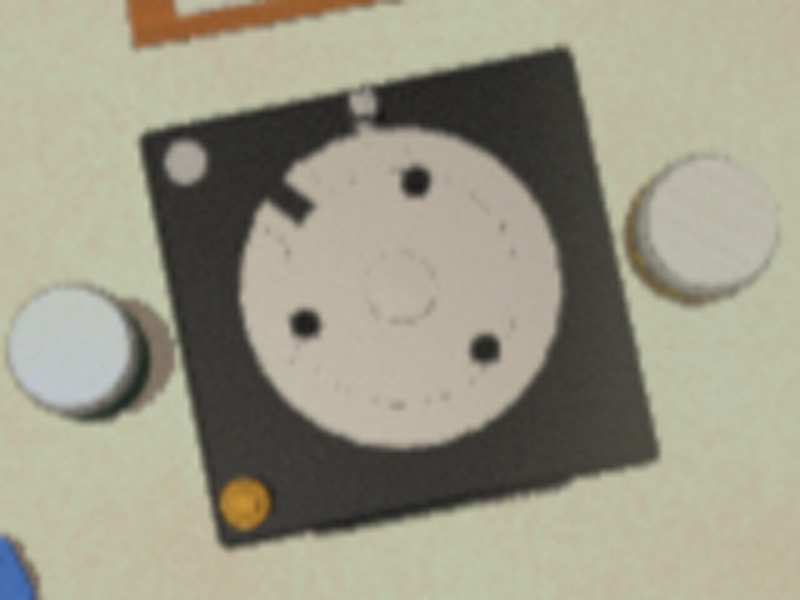

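View pics/side0z.png

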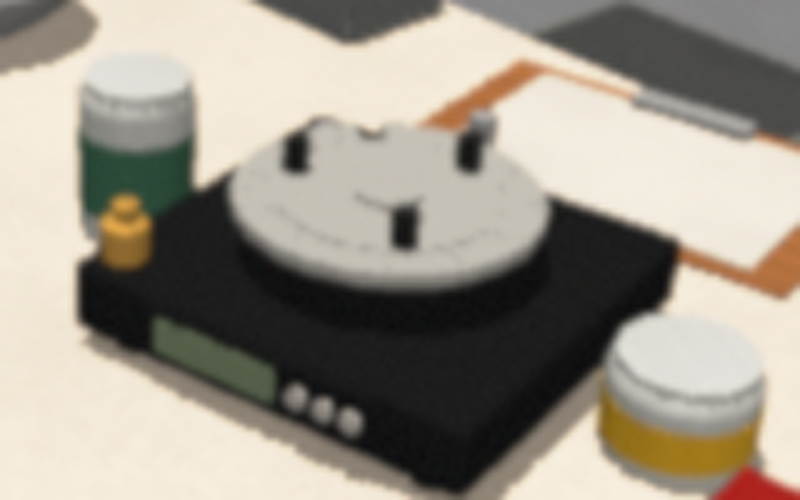

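The zoom shows the platter centre at about (350,182). The post (steel square) is at (342.5,146), the notch at about (328.5,165), and the studs at (353,161), (331,190) and (367,195). The notch is about 36° counter-clockwise of the key. Next I'll measure these properly.

```bash
cat > h.py <<'E'
import cv2,numpy as np
def ray(d,uv,z):
    v=np.linalg.solve(d["K"],np.array([uv[0],uv[1],1.])); Rt=d["R"].T
    c=-Rt@d["t"]; r=Rt@v; return c+r*(z-c[2])/r[2]
def proj(d,X):
    p=d["K"]@(d["R"]@np.asarray(X)+d["t"]); return p[:2]/p[2]
def studs(d,cen,ph,lo=70):
    """dark blobs inside the platter near cen (px)"""
    g=cv2.cvtColor(d["img"],cv2.COLOR_BGR2GRAY)
    return g
def measure(d,zt=0.091):
    S=8; x0,y0=300,135
    im=d["img"][y0:y0+100,x0:x0+110]
    g=cv2.resize(cv2.cvtColor(im,cv2.COLOR_BGR2GRAY),None,fx=S,fy=S,interpolation=cv2.INTER_CUBIC)
    m=(g>115).astype(np.uint8)
    f=lambda p:((p[0]+.5)/S-.5+x0,(p[1]+.5)/S-.5+y0)
    m2=cv2.morphologyEx(m,cv2.MORPH_OPEN,np.ones((25,25)))
    cs,_=cv2.findContours(m2,cv2.RETR_CCOMP,cv2.CHAIN_APPROX_NONE)
    c=[k for k in cs if 30000<cv2.contourArea(k)<400000]
    hulls=[]
    for k in c:
        h=cv2.convexHull(k);(cx,cy),r=cv2.minEnclosingCircle(h)
        if 28*S<2*r<85*S: hulls.append((r,h,k))
    r,h,k=max(hulls,key=lambda q:q[0])
    pts=np.array([ray(d,f(p[0]),zt)[:2] for p in k])
    # robust circle fit
    w=np.ones(len(pts),bool)
    for _ in range(8):
        A=np.c_[2*pts[w],np.ones(w.sum())];s=np.linalg.lstsq(A,(pts[w]**2).sum(1),rcond=None)[0]
        R=np.sqrt(s[2]+s[0]**2+s[1]**2);w=abs(np.hypot(*(pts-s[:2]).T)-R)<0.003
    print("platter",s[:2].round(4),"R",R.round(4),w.mean().round(2))
    out=[]
    dk=(g<95).astype(np.uint8)
    n,l,st,ce=cv2.connectedComponentsWithStats(dk)
    for i in range(1,n):
        if 500<st[i,4]<6000:
            p=ray(d,f(ce[i]),zt+.022*.8)[:2]; v=p-s[:2]
            print("dark",np.round(f(ce[i]),1),st[i,4],p.round(4),"r",np.hypot(*v).round(4),"ang",np.degrees(np.arctan2(v[1],v[0])).round(1))
    # notch
    q=pts[np.hypot(*(pts-s[:2]).T)<R-.006]
    if len(q):
        v=q-s[:2];a=v.mean(0);print("notch ang",np.degrees(np.arctan2(a[1],a[0])).round(1),"rmin",np.hypot(*v.T).min().round(4))
    return s[:2]
E
python3 - <<'E'
from h import *
from workcell import ctrl
d=ctrl.get_image("top")
c=measure(d)
for uv in [(342.3,145.5)]:
    p=ray(d,uv,.101)[:2];v=p-c;print("post",p,np.hypot(*v),np.degrees(np.arctan2(v[1],v[0])))
# scale corners deck z .055 and others
for n,uv,z in [("corner",(298.6,151.5),.055),("c",(384,134.5),.055),("c",(401.3,217),.055),("c",(315.5,234),.055),("brass",(318.8,225),.091),("tinL",(284.5,194.5),.108),("tinR",(411.5,170),.06)]:
    print(n,ray(d,uv,z).round(4))
E
```

```text
platter [ 0.6718 -0.0341] R 0.0655 0.05
dark [352.7 160.9] 1623 [ 0.611  -0.0898] r 0.0825 ang -137.5
dark [330.6 189.3] 1460 [ 0.5314 -0.0301] r 0.1404 ang 178.4
dark [366.6 194.3] 1495 [ 0.519  -0.1288] r 0.1798 ang -148.2
notch ang -16.5 rmin 0.0095
post [ 0.65527877 -0.06095112] 0.031520164488945346 -121.60757775822458
corner [0.6464 0.0649 0.055 ]
c [ 0.6994 -0.1834  0.055 ]
c [ 0.4598 -0.2342  0.055 ]
c [0.4072 0.0115 0.055 ]
brass [0.4331 0.0013 0.091 ]
tinL [0.5154 0.0965 0.108 ]
tinR [ 0.5954 -0.2622  0.06  ]
```

```bash
sed -i 's/        if 28\*S<2\*r<85\*S: hulls/        bx=cv2.boundingRect(k)\n        if 55*S<2*r<75*S and bx[0]>2 and bx[1]>2 and bx[0]+bx[2]<g.shape[1]-2 and bx[1]+bx[3]<g.shape[0]-2: hulls/' h.py
python3 - <<'E'
from h import *
from workcell import ctrl
d=ctrl.get_image("top")
c=measure(d)
for uv in [(342.3,145.5)]:
    p=ray(d,uv,.101)[:2];v=p-c;print("post",p,np.hypot(*v),np.degrees(np.arctan2(v[1],v[0])))
E
```

```text
platter [ 0.5545 -0.0828] R 0.0895 0.91
dark [352.7 160.9] 1609 [ 0.611  -0.0898] r 0.0569 ang -7.1
dark [330.6 189.3] 1455 [ 0.5314 -0.0301] r 0.0575 ang 113.7
dark [366.6 194.3] 1504 [ 0.519  -0.1288] r 0.0581 ang -127.7
notch ang 52.9 rmin 0.0655
post [ 0.65527877 -0.06095112] 0.10308146548671426 12.24764226511836
```

The measurements agree with the given sizes:
- **Platter:** centre at (0.5545,-0.0828), R 89.5 mm, stud radius 57–58 mm.
- **Post:** 103 mm from the axis at 12.2°.
- **Notch:** at 53°, so the platter needs about 41° clockwise.

I'll straddle stud0 with the fingers partly open, jaws along the tangent, and push it with one finger.

```bash
cat >> h.py <<'E'
from scipy.spatial.transform import Rotation as Ro
C=np.array([.5545,-.0828])
def to(o,x,y,z,phi):
    """tool-axis shift (cm) & turn for a tool pointing down, tool y at world angle phi deg"""
    Rc=Ro.from_rotvec(o["tool_rot"]); p=np.radians(phi)
    yv=[np.cos(p),np.sin(p),0]; zv=[0,0,-1]; xv=np.cross(yv,zv)
    Rt=Ro.from_matrix(np.c_[xv,yv,zv])
    print("shift",(Rc.inv().apply(np.array([x,y,z])-o["tcp_pos"])*100).round(2),"turn",(Rc.inv()*Rt).as_rotvec().round(3))
def stud(o,ang,z,r=.058,off=0):
    """tcp so that tool is at stud at platter angle ang; off = m ccw tangential"""
    a=np.radians(ang); p=C+r*np.array([np.cos(a),np.sin(a)])+off*np.array([-np.sin(a),np.cos(a)])
    to(o,p[0],p[1],z,ang-90)
E
python3 - <<'E'
from h import *
from workcell import ctrl
o=ctrl.get_obs(); stud(o,113.4,.18)
E
```

```text
shift [-49.64 -40.75   7.32] turn [-0.001  0.     0.738]
```

```bash
python3 -m jog '-3.8 -3.1 0 0 0 0.1 3.6; -7.6 -6.2 0 0 0 0.2 3.6; -11.4 -9.3 0 0 0 0.3 3.6; -15.2 -12.4 0 0 0 0.4 3.6; -19 -15.5 0 0 0 0.5 3.6'
python3 - <<'E'
from h import *
from workcell import ctrl
o=ctrl.get_obs(); stud(o,113.4,.18);print(o['tcp_pos'],o['contact_force'])
E
```

```text
t: 0.75
tcp_pos: [0.3568, 0.3252, 0.2531]
tool_rot: [1.406, 2.809, -0.001]
contact_force: [0.6, -0.4, 0.5]
finger_gap: 0.0361
shift [-38.86  -7.27   7.33] turn [-0.     0.001  0.234]
[0.35680452 0.3251725  0.25305133] [ 0.60769035 -0.35105107  0.54981169]
```

```bash
python3 -m jog '-4.5 -0.8 0 0 0 0.06 3.6; -9 -1.6 0 0 0 0.12 3.6; -13.5 -2.4 0.5 0 0 0.18 3.6; -18 -3.2 1 0 0 0.234 3.6; -22.5 -4.2 1.5 0 0 0.234 3.6'
python3 -m jog '-4 -0.7 1 0 0 0 3.6; -8 -1.4 2 0 0 0 3.6; -12 -2.1 3 0 0 0 3.6; -15 -2.7 4 0 0 0 3.6; -15 -2.7 4 0 0 0 3.6'
python3 - <<'E'
from h import *
from workcell import ctrl
o=ctrl.get_obs(); stud(o,113.4,.16);print(o['tcp_pos'],o['contact_force'])
for n in("side","wrist"):
    d=ctrl.get_image(n); cv2.imwrite(f"pics/{n}1.png",d["img"])
E
```

```text
t: 1.25
tcp_pos: [0.4588, 0.1181, 0.2383]
tool_rot: [1.726, 2.624, 0.0]
contact_force: [0.6, 0.2, 0.4]
finger_gap: 0.0357
t: 1.75
tcp_pos: [0.4939, -0.0336, 0.1973]
tool_rot: [1.731, 2.621, -0.002]
contact_force: [-0.1, 1.2, -0.5]
finger_gap: 0.0358
shift [-1.1   3.62  3.73] turn [-0.001  0.001 -0.005]
[ 0.49385147 -0.03360855  0.19733986] [-0.08073416  1.15574379 -0.49085697]
```

View pics/wrist1.png

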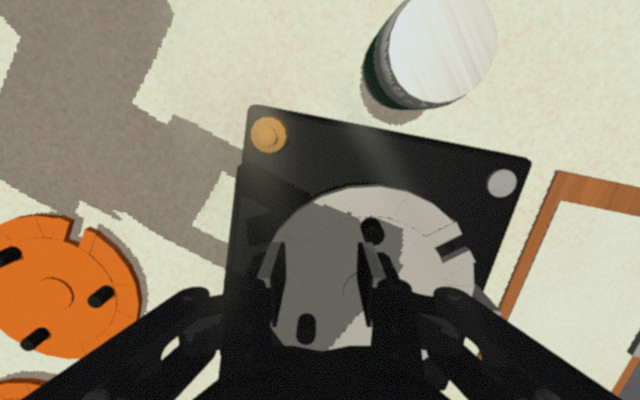

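View pics/side1.png

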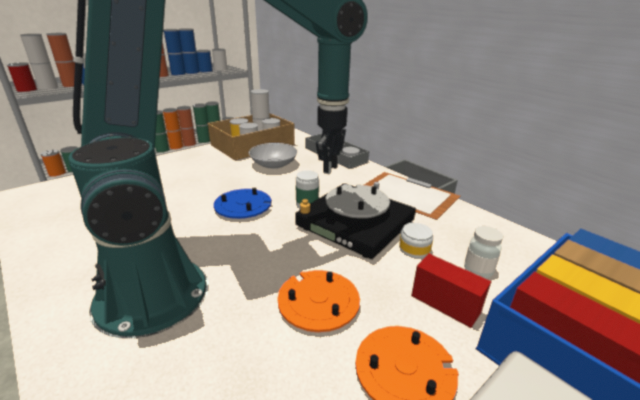

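The wrist view shows the pads spanning columns 280–365, stud0 at (372,230) to the right, and the notch at (455,245). That matches the computed +3.6 cm in tool y.

```bash
python3 -m jog '-0.6 1.8 1 0 0 0 3.6; -1.1 3.6 2 0 0 0 3.6; -1.1 3.6 3 0 0 0 3.6; -1.1 3.6 3 0 0 0 3.6; -1.1 3.6 3 0 0 0 3.6'
python3 - <<'E'
from h import *
from workcell import ctrl
o=ctrl.get_obs(); stud(o,113.4,.125);print(o['tcp_pos'],o['contact_force'])
for n in("side","wrist"):
    d=ctrl.get_image(n); cv2.imwrite(f"pics/{n}2.png",d["img"] if n=="wrist" else cv2.resize(d["img"][110:260,280:440],None,fx=4,fy=4,interpolation=cv2.INTER_CUBIC))
    for zz in (.113,.118): print(n,zz,proj(d,[.5314,-.0301,zz]))
d=ctrl.get_image("side")
for z in (.135,.145,.155): print(z,proj(d,[*o['tcp_pos'][:2],z]))
E
```

```text
t: 2.35
tcp_pos: [0.5292, -0.0256, 0.168]
tool_rot: [-1.727, -2.622, 0.001]
contact_force: [0.1, -0.4, -0.1]
finger_gap: 0.0361
shift [-0.46  0.06  4.3 ] turn [-0.002 -0.001 -0.002]
[ 0.52917188 -0.02563173  0.16798209] [ 0.144851   -0.3525298  -0.12903391]
side 0.113 [338.35667721 187.23253556]
side 0.118 [338.4333681 185.6716449]
wrist 0.113 [321.31941885 239.02604058]
wrist 0.118 [321.31891647 242.33737474]
0.135 [337.05232905 179.96889405]
0.145 [337.20126845 176.77820267]
0.155 [337.35161818 173.55729828]
```

View pics/wrist2.png

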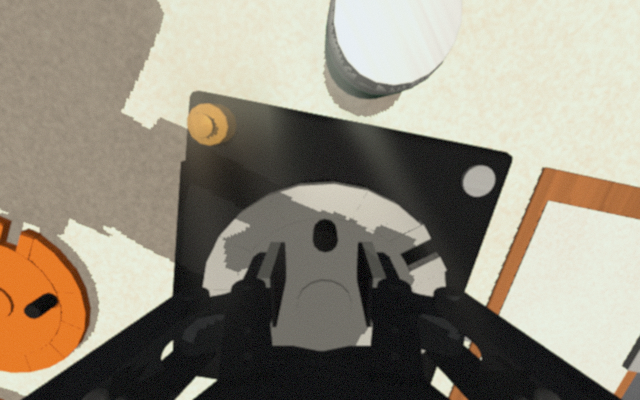

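View pics/side2.png

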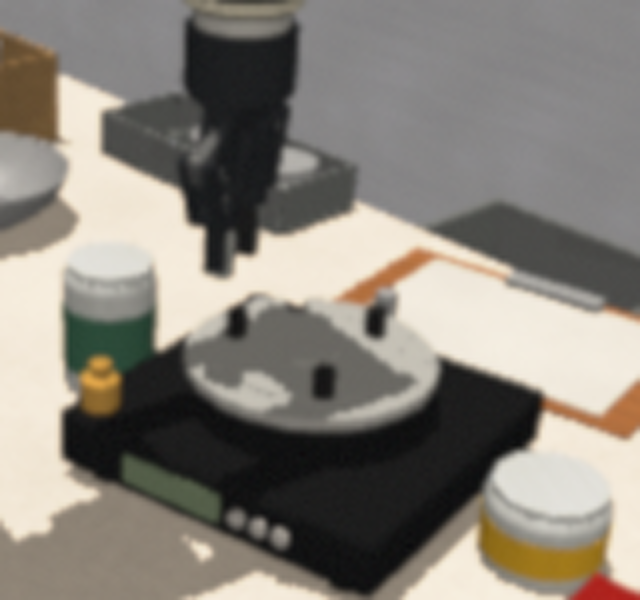

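The stud sits between the pads in the wrist view (325,235). The side view puts the fingertips at about z 0.149, i.e. 19 mm ahead of the TCP. I'll lower to TCP z 0.120, which puts the tips at about 0.10, 9 mm above the plate and 13 mm below the stud tops.

```bash
python3 -m jog '-0.2 0 1.2 0 0 0 3.6; -0.4 0.1 2.4 0 0 0 3.6; -0.4 0.1 3.6 0 0 0 3.6; -0.4 0.1 4.5 0 0 0 3.6; -0.4 0.1 4.8 0 0 0 3.6'
python3 - <<'E'
from h import *
from workcell import ctrl
o=ctrl.get_obs(); print(o['tcp_pos'],o['contact_force'])
for a in (113.4,103,93,83,78): stud(o,a,.12,off=.01)
for n in("side","wrist"):
    d=ctrl.get_image(n); cv2.imwrite(f"pics/{n}3.png",d["img"] if n=="wrist" else cv2.resize(d["img"][110:260,280:440],None,fx=4,fy=4,interpolation=cv2.INTER_CUBIC))
E
```

```text
t: 3.0
tcp_pos: [0.5315, -0.0294, 0.1189]
tool_rot: [-1.728, -2.621, 0.001]
contact_force: [0.4, 0.4, 0.0]
finger_gap: 0.0361
[ 0.53150132 -0.02943953  0.11886673] [0.42542328 0.41803373 0.01266746]
shift [-0.01 -1.01 -0.11] turn [-0.002 -0.002 -0.003]
shift [ 0.08  0.05 -0.11] turn [-0.002 -0.001  0.178]
shift [-0.02  1.08 -0.12] turn [-0.003 -0.001  0.353]
shift [-0.29  2.06 -0.12] turn [-0.003 -0.001  0.527]
shift [-0.49  2.54 -0.12] turn [-0.003 -0.001  0.614]
```

View pics/wrist3.png

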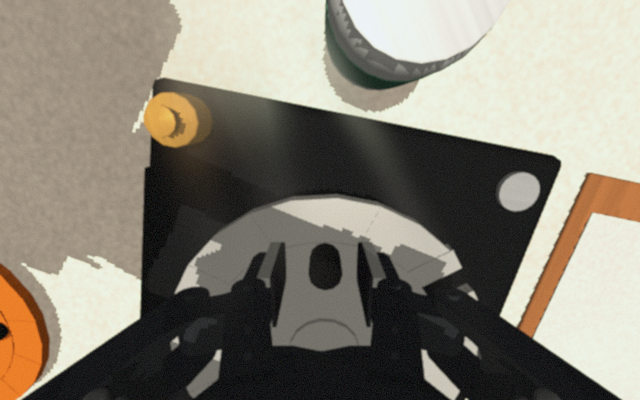

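View pics/side3.png

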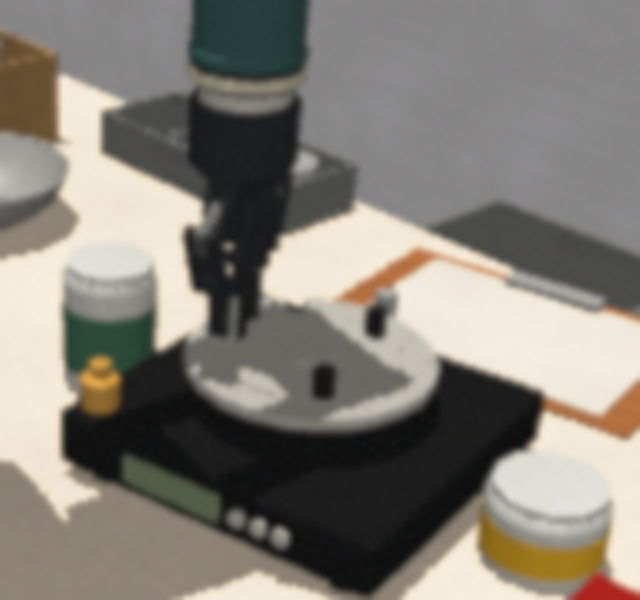

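I'm between the pads and not touching anything. The stud is at (325,265), with both pads at plate height clearance. The finger on the counter-clockwise side will do the pushing, so the TCP runs about 10 mm ahead of the stud.

Run:
```python
from h import *
from workcell import ctrl
o=ctrl.get_obs()
for a in (113.4,108,103,98,93,88,83,78,73): stud(o,a,.12,off=-.01)
```

```text
shift [ 0.02  0.94 -0.03] turn [-0.001 -0.001 -0.003]
shift [-0.1   1.49 -0.03] turn [-0.001 -0.001  0.091]
shift [-0.26  1.98 -0.03] turn [-0.001 -0.001  0.178]
shift [-0.45  2.45 -0.03] turn [-0.001 -0.001  0.266]
shift [-0.69  2.91 -0.03] turn [-0.001 -0.001  0.353]
shift [-0.97  3.34 -0.03] turn [-0.001 -0.001  0.44 ]
shift [-1.28  3.75 -0.03] turn [-0.002 -0.001  0.527]
shift [-1.63  4.12 -0.04] turn [-0.002 -0.001  0.615]
shift [-2.    4.47 -0.04] turn [-0.002 -0.001  0.702]
```

```bash
python3 -m jog '0 0.5 0 0 0 0 3.6; 0 0.95 0 0 0 0 3.6; -0.05 1.25 0 0 0 0.05 3.6; -0.1 1.5 0 0 0 0.09 3.6; -0.26 2 0 0 0 0.18 3.6'
python3 - <<'E'
from h import *
from workcell import ctrl
o=ctrl.get_obs();print(o['tcp_pos'],o['contact_force'])
for a in (103,98,93,88,83,78,76): stud(o,a,.12,off=-.01)
E
```

```text
t: 3.6
tcp_pos: [0.5511, -0.024, 0.12]
tool_rot: [-1.959, -2.453, 0.003]
contact_force: [-3.0, -0.9, 1.7]
finger_gap: 0.0361
[ 0.55106186 -0.0239976   0.12001536] [-2.99907856 -0.92695814  1.74663679]
shift [-0.01  0.01  0.  ] turn [-0.003 -0.001 -0.004]
shift [-0.11  0.51  0.  ] turn [-0.003 -0.     0.084]
shift [-0.27  1.01 -0.  ] turn [-0.003 -0.     0.171]
shift [-0.46  1.48 -0.  ] turn [-0.003 -0.     0.258]
shift [-0.69  1.94 -0.  ] turn [-0.003 -0.     0.345]
shift [-0.96  2.37 -0.01] turn [-0.003  0.     0.433]
shift [-1.08  2.54 -0.01] turn [-0.003  0.     0.468]
```

Contact is about 3 N and the stud is being pushed. I'll continue to just short of the target.

```bash
python3 -m jog '-0.11 0.5 0 0 0 0.08 3.6; -0.27 1 0 0 0 0.17 3.6; -0.46 1.5 0 0 0 0.26 3.6; -0.69 1.95 0 0 0 0.345 3.6; -0.96 2.37 0 0 0 0.43 3.6'
python3 - <<'E'
from h import *
from workcell import ctrl
o=ctrl.get_obs();print(o['tcp_pos'],o['contact_force'])
for n in("top","side","wrist"):
    d=ctrl.get_image(n); b=d["img"]
    if n=="side": b=cv2.resize(b[110:260,280:440],None,fx=4,fy=4,interpolation=cv2.INTER_CUBIC)
    if n=="top": b=cv2.resize(b[125:245,270:430],None,fx=5,fy=5,interpolation=cv2.INTER_CUBIC)
    cv2.imwrite(f"pics/{n}4.png",b)
E
```

```text
t: 4.1
tcp_pos: [0.5759, -0.0275, 0.1201]
tool_rot: [-2.44, -1.974, 0.005]
contact_force: [-2.8, 1.6, 1.1]
finger_gap: 0.0363
[ 0.57589489 -0.02751624  0.1201263 ] [-2.83187243  1.57945261  1.12654334]
```

View pics/top4.png

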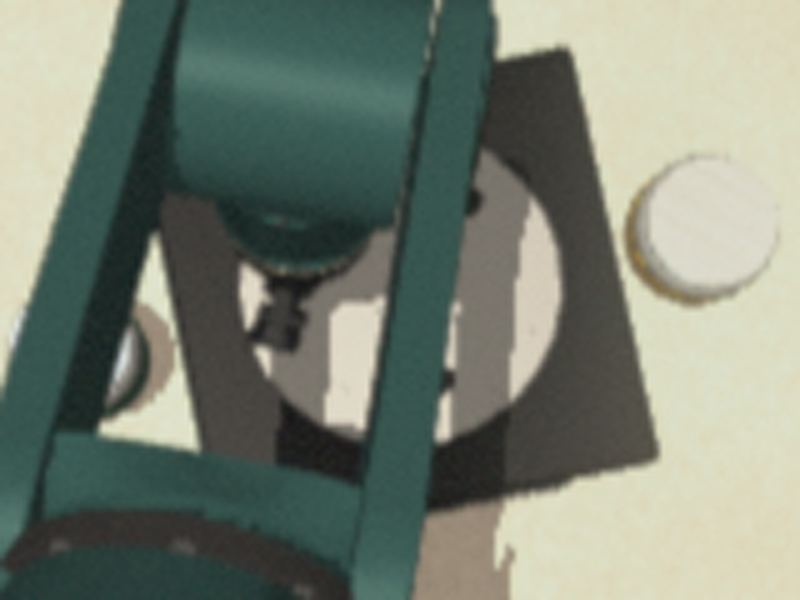

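View pics/wrist4.png

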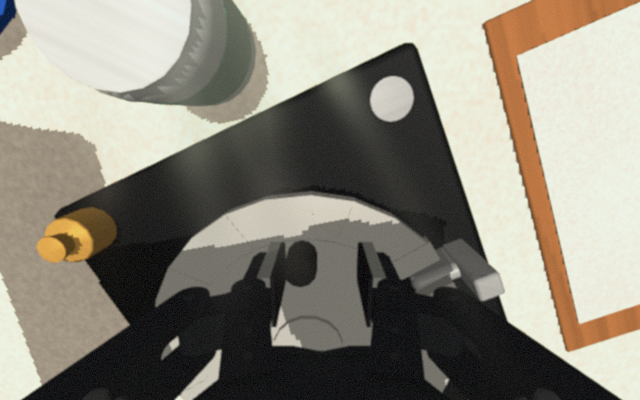

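View pics/side4.png

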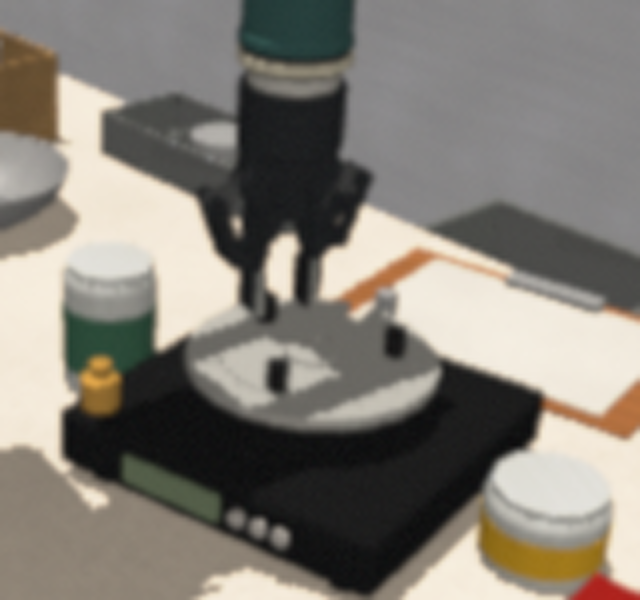

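The platter turned. In the wrist view the key bar at (435,275), leading to the post, is visible in the notch. Geometry says about 5.5° remain. I'll zoom in to check, and measure with the two studs visible from the side.

Run:
```python
from h import *
b=cv2.imread("pics/wrist4.png")[215:335,380:540]
cv2.imwrite("pics/w4z.png",cv2.resize(b,None,fx=5,fy=5,interpolation=cv2.INTER_CUBIC))
```

```text
(no output)
```

View pics/w4z.png

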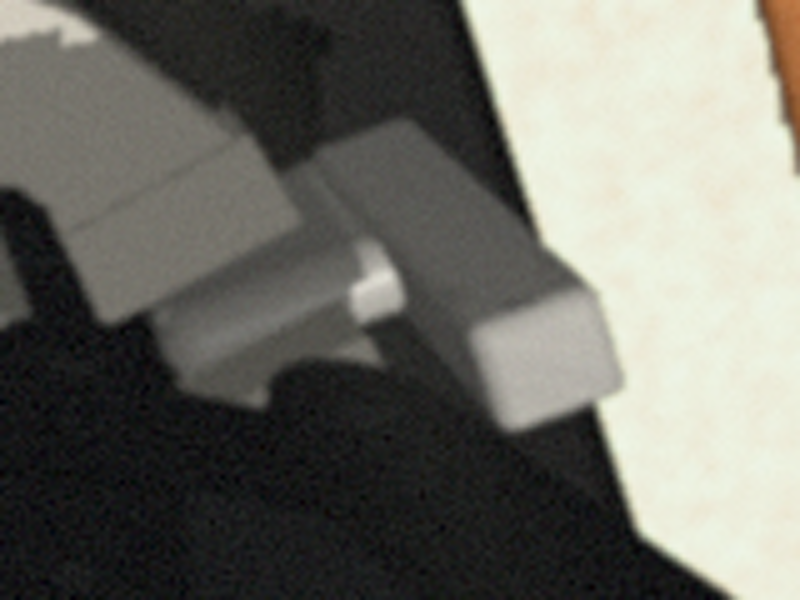

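That agrees: the near notch side is still short, with the bar visible under it. I'll go on to a stud angle of about 73°.

Run:
```python
from h import *
from workcell import ctrl
o=ctrl.get_obs();print(o['tcp_pos'],o['contact_force'])
for a in (78,75,73,72.3): stud(o,a,.12,off=-.01)
```

```text
[ 0.57695928 -0.0279503   0.12023453] [-0.02213264 -0.80425089  0.41600154]
shift [-0.03 -0.06  0.02] turn [-0.002  0.     0.005]
shift [-0.09  0.25  0.02] turn [-0.002  0.001  0.057]
shift [-0.14  0.44  0.02] turn [-0.002  0.001  0.092]
shift [-0.16  0.51  0.02] turn [-0.002  0.001  0.104]
```

```bash
python3 -m jog '-0.05 0.12 0 0 0 0.03 3.6; -0.09 0.25 0 0 0 0.057 3.6; -0.13 0.38 0 0 0 0.08 3.6; -0.14 0.46 0 0 0 0.095 3.6; -0.14 0.46 0 0 0 0.095 3.6'
python3 -m jog '0 -0.5 0 0 0 0 3.6; 0 -0.9 0 0 0 0 3.6; 0 -0.9 -1.5 0 0 0 3.6; 0 -0.9 -3.5 0 0 0 3.6; 0 -0.9 -6 0 0 0 3.6'
python3 - <<'E'
from h import *
from workcell import ctrl
o=ctrl.get_obs();print(o['tcp_pos'],o['contact_force'])
for n in("side","wrist"):
    d=ctrl.get_image(n); b=d["img"]
    if n=="side": b=cv2.resize(b[110:260,280:440],None,fx=4,fy=4,interpolation=cv2.INTER_CUBIC)
    cv2.imwrite(f"pics/{n}5.png",b)
E
```

```text
t: 4.75
tcp_pos: [0.5811, -0.0301, 0.1202]
tool_rot: [-2.528, -1.863, 0.002]
contact_force: [-1.6, 2.8, 0.5]
finger_gap: 0.0356
t: 5.25
tcp_pos: [0.572, -0.0275, 0.1802]
tool_rot: [-2.527, -1.863, 0.004]
contact_force: [-0.2, -0.5, 0.4]
finger_gap: 0.0361
[ 0.57200671 -0.02750714  0.18023725] [-0.18617433 -0.45032509  0.35458198]
```

View pics/wrist5.png

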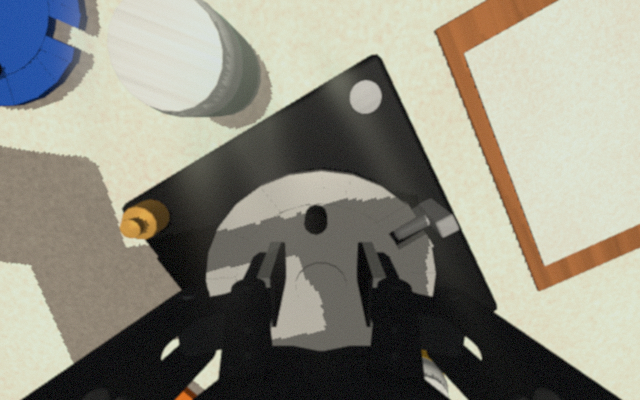

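View pics/side5.png

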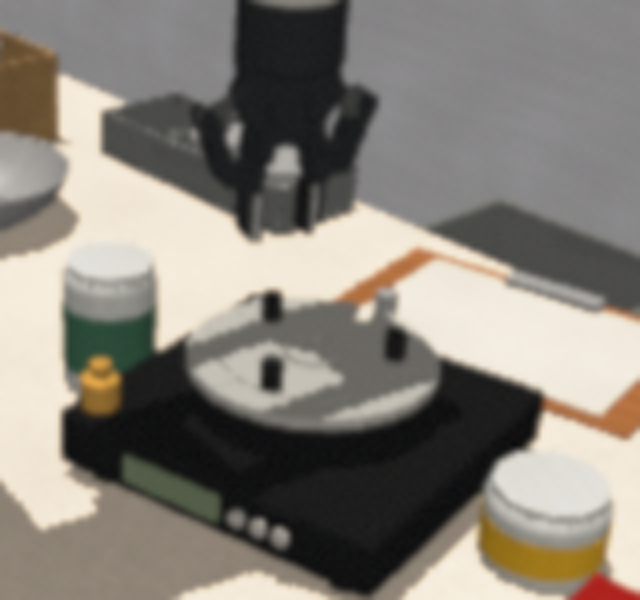

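Run:
```python
from h import *
b=cv2.imread("pics/wrist5.png")[180:270,370:470]
cv2.imwrite("pics/w5z.png",cv2.resize(b,None,fx=7,fy=6.6,interpolation=cv2.INTER_CUBIC))
from workcell import ctrl
d=ctrl.get_image("wrist")
print((-d["R"].T@d["t"]))
# predicted notch corners / key for angle of scale 12.25
a=np.radians(12.25);e=np.array([np.cos(a),np.sin(a)]);f=np.array([-e[1],e[0]])
for n,r,t,z in [("notch in L",.066,.008,.091),("notch in R",.066,-.008,.091),("rim L",.0896,.008,.091),("rim R",.0896,-.008,.091),("key in L",.07,.005,.078),("key out L",.098,.005,.078),("key in R",.07,-.005,.078),("key out R",.098,-.005,.078),("post",.105,0,.101)]:
    print(n,proj(d,[*(C+r*e+t*f),z]).round(1))
```

```text
[0.59578033 0.03956854 0.30359867]
notch in L [386.7 237.2]
notch in R [395.9 254.2]
rim L [415.6 222.5]
rim R [424.5 240. ]
key in L [389.5 231.5]
key out L [422.1 214.9]
key in R [395.  241.7]
key out R [427.3 225.4]
post [444.6 226.6]
```

View pics/w5z.png

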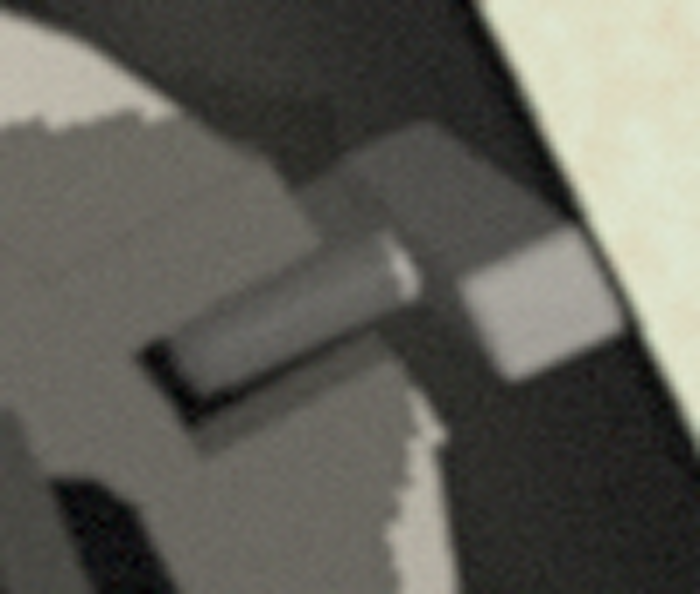

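The zoom shows the key inside the notch but off to its counter-clockwise side, and parallax clouds the reading. I'll go above the boss with tool x along the key. The wrist camera then looks straight down on the notch, and that is also the pose for pressing.

Run:
```python
from h import *
from workcell import ctrl
o=ctrl.get_obs()
to(o,*C,.18,-77.75)
```

```text
shift [-5.83 -0.25  0.2 ] turn [ 0.003 -0.002  1.057]
```

```bash
python3 -m jog '-1.5 0 0 0 0 0.14 3; -3 -0.1 0 0 0 0.28 2; -4.5 -0.2 0 0 0 0.42 0; -5.8 -0.25 0 0 0 0.56 0; -5.8 -0.25 0 0 0 0.7 0' && python3 -m jog '0 0 0 0 0 0.14 0; 0 0 0 0 0 0.28 0; 0 0 0 0 0 0.36 0; 0 0 0 0 0 0.36 0; 0 0 0 0 0 0.36 0'
python3 - <<'E'
from h import *
from workcell import ctrl
o=ctrl.get_obs();print(o['tcp_pos'],o['contact_force'])
to(o,*C,.13,-77.75)
d=ctrl.get_image("wrist"); cv2.imwrite("pics/wrist6.png",d["img"])
np.savez("w6.npz",**d)
E
```

```text
t: 5.9
tcp_pos: [0.5534, -0.0837, 0.1808]
tool_rot: [3.016, 0.874, 0.001]
contact_force: [0.4, 0.2, 0.5]
finger_gap: -0.0
t: 6.4
tcp_pos: [0.5529, -0.0836, 0.18]
tool_rot: [3.124, 0.323, -0.0]
contact_force: [-0.2, 0.1, 0.7]
finger_gap: -0.0001
[ 0.5529169  -0.083629    0.18002464] [-0.21998727  0.12268946  0.66467306]
shift [ 0.17 -0.05  5.  ] turn [ 0.001  0.    -0.008]
```

View pics/wrist6.png

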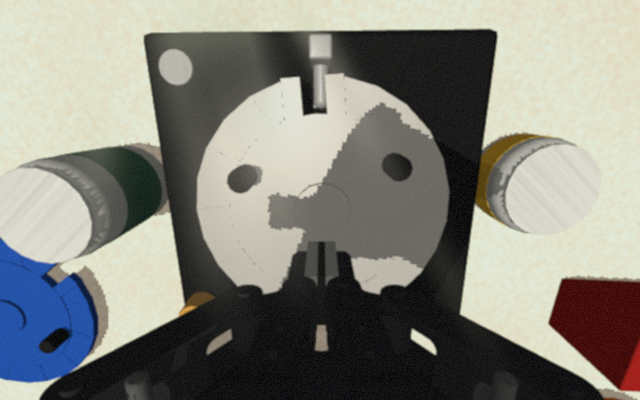

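This is a clear view. The notch spans columns about 302–328 and the key about 313–327, so the platter needs a little more clockwise. I'll zoom and measure.

Run:
```python
from h import *
b=cv2.imread("pics/wrist6.png")[25:125,265:375]
cv2.imwrite("pics/w6z.png",cv2.resize(b,None,fx=6,fy=6,interpolation=cv2.INTER_CUBIC))
g=cv2.cvtColor(cv2.imread("pics/wrist6.png"),cv2.COLOR_BGR2GRAY)
for r in (85,90,95,100,105,110): print(r,g[r,296:334].tolist())
```

```text
85 [225, 224, 223, 188, 128, 58, 20, 26, 21, 23, 16, 24, 17, 29, 30, 41, 54, 96, 124, 144, 155, 162, 175, 192, 199, 190, 172, 158, 162, 183, 212, 212, 215, 212, 214, 214, 212, 209]
90 [224, 225, 224, 221, 173, 92, 23, 16, 25, 19, 19, 20, 13, 26, 24, 22, 49, 80, 116, 141, 150, 164, 175, 191, 203, 192, 174, 160, 153, 173, 201, 216, 215, 216, 215, 213, 214, 211]
95 [225, 224, 224, 221, 191, 125, 53, 23, 12, 23, 17, 25, 25, 18, 29, 33, 46, 75, 111, 138, 155, 162, 176, 190, 205, 197, 174, 159, 153, 164, 192, 218, 219, 218, 217, 218, 214, 215]
100 [225, 225, 225, 226, 220, 174, 87, 32, 19, 19, 23, 23, 23, 2, 16, 11, 34, 79, 113, 133, 154, 162, 172, 192, 204, 196, 172, 159, 147, 150, 188, 216, 218, 220, 216, 218, 215, 213]
105 [223, 224, 224, 224, 222, 192, 126, 55, 17, 21, 19, 22, 21, 15, 24, 28, 47, 98, 138, 144, 129, 133, 139, 140, 143, 147, 138, 130, 120, 126, 161, 207, 220, 220, 219, 220, 220, 218]
110 [223, 223, 223, 223, 226, 213, 163, 81, 29, 21, 15, 20, 23, 21, 19, 14, 15, 18, 32, 33, 29, 30, 31, 31, 38, 42, 36, 38, 39, 50, 118, 181, 219, 220, 219, 218, 219, 216]
```

View pics/w6z.png

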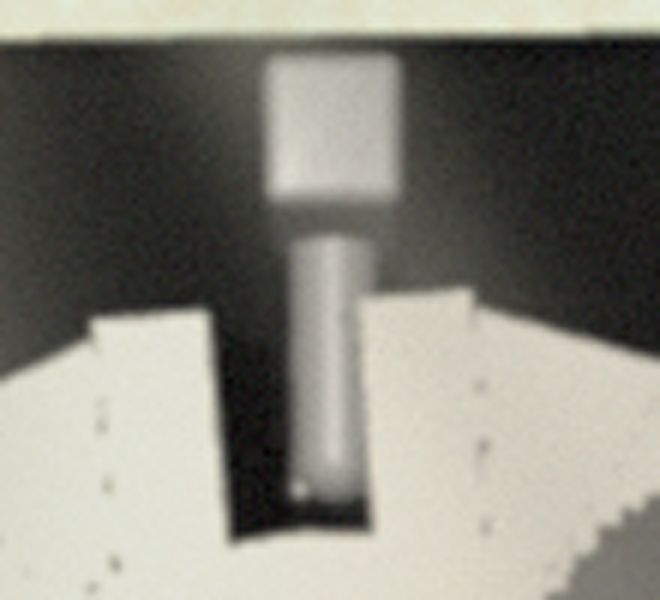

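The notch centre is 6.5 px (4.2 mm) counter-clockwise of the key, and the tilt agrees, so about 3.2° more clockwise is needed. The tool is already nearly aligned for stud1, opposite the notch. I'll straddle that one and nudge it in −y while watching the notch.

```bash
cat >> h.py <<'E'
def stud1(o,ang,z,off=0,r=.058):
    a=np.radians(ang); p=C+r*np.array([np.cos(a),np.sin(a)])+off*np.array([-np.sin(a),np.cos(a)])
    to(o,p[0],p[1],z,ang-270)
E
python3 - <<'E'
from h import *
from workcell import ctrl
o=ctrl.get_obs()
stud1(o,195.4,.18);stud1(o,195.4,.12)
E
```

```text
shift [-5.63  0.31  0.02] turn [ 0.001  0.    -0.063]
shift [-5.63  0.31  6.02] turn [ 0.001  0.    -0.063]
```

```bash
python3 -m jog '-2 0.1 0 0 0 -0.03 2; -4 0.2 0 0 0 -0.06 3.6; -5.6 0.3 0 0 0 -0.06 3.6; -5.6 0.3 0 0 0 -0.06 3.6; -5.6 0.3 1.5 0 0 -0.06 3.6'
python3 - <<'E'
from h import *
from workcell import ctrl
o=ctrl.get_obs();print(o['tcp_pos'],o['contact_force'],o["finger_gap"])
stud1(o,195.4,.12)
d=ctrl.get_image("wrist"); cv2.imwrite("pics/wrist7.png",d["img"])
E
```

```text
t: 6.95
tcp_pos: [0.5007, -0.0986, 0.1667]
tool_rot: [3.111, 0.417, 0.007]
contact_force: [-0.2, 0.1, 0.5]
finger_gap: 0.036
[ 0.50073871 -0.09863102  0.16669968] [-0.16972102  0.11691688  0.48710089] 0.03600649612185797
shift [-0.22 -0.11  4.67] turn [ 0.004 -0.004 -0.003]
```

View pics/wrist7.png

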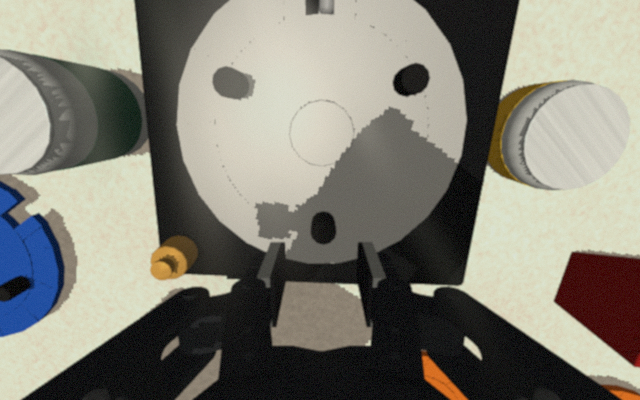

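Stud1 at (322,228) is centred between the pads, and the brass weight at (175,258) is clear of them. Lowering.

```bash
python3 -m jog '-0.2 -0.1 1.2 0 0 0 3.6; -0.2 -0.1 2.4 0 0 0 3.6; -0.2 -0.1 3.6 0 0 0 3.6; -0.2 -0.1 4.6 0 0 0 3.6; -0.2 -0.1 4.7 0 0 0 3.6'
python3 - <<'E'
from h import *
from workcell import ctrl
o=ctrl.get_obs();print(o['tcp_pos'],o['contact_force'],o["finger_gap"])
for a,off in((195.4,-.01),(192.3,-.01),(192.3,-.011)): stud1(o,a,.12,off)
E
```

```text
t: 7.5
tcp_pos: [0.4962, -0.0972, 0.1153]
tool_rot: [-3.113, -0.417, 0.003]
contact_force: [-1.0, -0.1, 0.0]
finger_gap: 0.0359
[ 0.49622569 -0.09724181  0.11527836] [-1.04174803 -0.14543116  0.04364346] 0.03589065051768923
shift [ 0.2  -0.85 -0.47] turn [-0.001  0.002 -0.002]
shift [ 0.26 -1.16 -0.47] turn [-0.001  0.002  0.052]
shift [ 0.27 -1.26 -0.47] turn [-0.001  0.002  0.052]
```

```bash
python3 -m jog '0.2 -0.5 -0.4 0 0 0 3.6; 0.2 -0.8 -0.4 0 0 0 3.6; 0.25 -1 -0.4 0 0 0.03 3.6; 0.25 -1.1 -0.4 0 0 0.05 3.6; 0.25 -1.15 -0.4 0 0 0.05 3.6'
python3 - <<'E'
from h import *
from workcell import ctrl
o=ctrl.get_obs();print(o['tcp_pos'],o['contact_force'],o["finger_gap"])
d=ctrl.get_image("wrist"); cv2.imwrite("pics/wrist8.png",d["img"])
E
```

```text
t: 8.0
tcp_pos: [0.4961, -0.0856, 0.1199]
tool_rot: [3.123, 0.34, -0.001]
contact_force: [-0.2, -1.9, 0.9]
finger_gap: 0.0365
[ 0.49613785 -0.08558626  0.11985218] [-0.20655855 -1.90529638  0.8642805 ] 0.03650169716334184
```

View pics/wrist8.png

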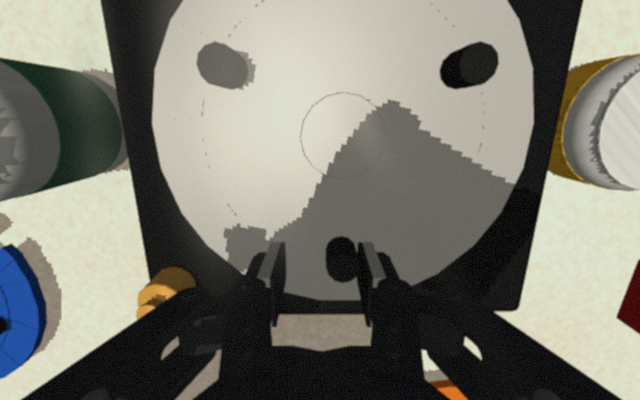

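The finger is in contact with stud1. I'll back off, rise, return over the boss and re-measure.

```bash
python3 -m jog '0 0.5 0 0 0 0 3.6; 0 0.9 0 0 0 0 3.6; 0 0.9 -2 0 0 0 3.6; 0 0.9 -4.5 0 0 0 3.6; 0 0.9 -6 0 0 0 3.6'
python3 - <<'E'
from h import *
from workcell import ctrl
o=ctrl.get_obs();print(o['tcp_pos'],o['contact_force'],o["finger_gap"])
to(o,.5529,-.0836,.18,-77.75)
E
```

```text
t: 8.55
tcp_pos: [0.4987, -0.0949, 0.1812]
tool_rot: [3.122, 0.34, 0.001]
contact_force: [0.6, 0.4, -0.2]
finger_gap: 0.0357
[ 0.49865297 -0.09486135  0.18118751] [ 0.56207873  0.39030631 -0.17756747] 0.035716966501922416
shift [5.54 0.07 0.12] turn [ 0.001 -0.     0.003]
```

```bash
python3 -m jog '2 0 0 0 0 0 0; 4 0 0 0 0 0 0; 5.5 0.1 0.1 0 0 0 0; 5.5 0.1 0.1 0 0 0 0; 5.5 0.1 0.1 0 0 0 0'
python3 - <<'E'
from h import *
from workcell import ctrl
o=ctrl.get_obs();print(o['tcp_pos'],o['contact_force'],o["finger_gap"])
d=ctrl.get_image("wrist"); cv2.imwrite("pics/wrist9.png",d["img"])
b=d["img"][25:125,265:375]
cv2.imwrite("pics/w9z.png",cv2.resize(b,None,fx=6,fy=6,interpolation=cv2.INTER_CUBIC))
E
```

```text
t: 9.05
tcp_pos: [0.5519, -0.0841, 0.1798]
tool_rot: [3.123, 0.34, -0.002]
contact_force: [-0.6, -0.2, -1.4]
finger_gap: -0.0001
[ 0.55191631 -0.08412392  0.17981494] [-0.60900476 -0.20326303 -1.44955041] -7.91508001927085e-05
```

View pics/w9z.png

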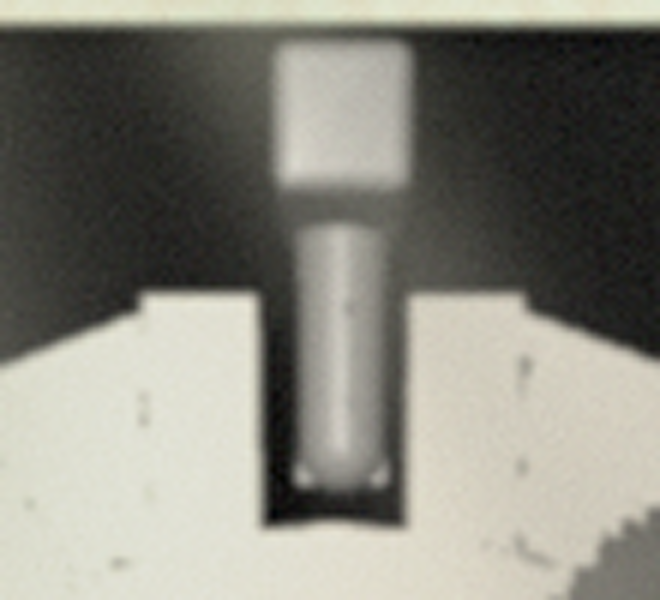

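View pics/wrist9.png

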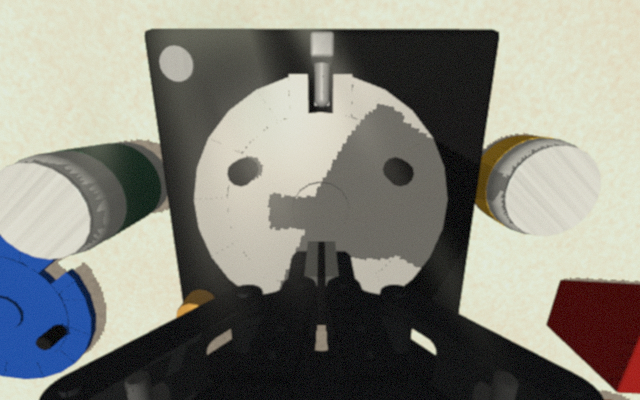

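The notch is centred on the key within about 0.8 mm (0.6°): gaps of 35 and 20 zoomed px, or roughly 4 and 2 mm, and parallel. I'll press at the boss now, slowly.

```bash
python3 - <<'E'
from h import *
from workcell import ctrl
o=ctrl.get_obs()
to(o,.554,-.083,.121,-77.75)
E
python3 -m jog '0.2 0 1.5 0 0 0 0; 0.2 0 3 0 0 0 0; 0.2 0 4.5 0 0 0 0; 0.2 0 5.5 0 0 0 0; 0.2 0 5.6 0 0 0 0'
python3 - <<'E'
from h import *
from workcell import ctrl
o=ctrl.get_obs();print(o['tcp_pos'],o['contact_force'])
to(o,.554,-.083,.115,-77.75)
d=ctrl.get_image("wrist"); cv2.imwrite("pics/wrist10.png",d["img"])
E
```

```text
shift [ 0.28 -0.05  5.88] turn [0.    0.001 0.003]
t: 9.6
tcp_pos: [0.5517, -0.0835, 0.1226]
tool_rot: [-3.122, -0.34, 0.007]
contact_force: [-1.2, -0.3, 0.6]
finger_gap: -0.0002
[ 0.551652   -0.08351405  0.12258068] [-1.1590104  -0.29715071  0.62310763]
shift [0.24 0.   0.76] turn [-0.001  0.004  0.003]
```

View pics/wrist10.png

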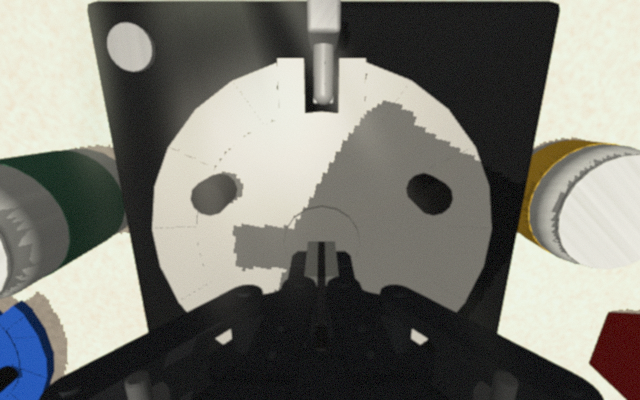

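The fingertips at (322,245) are over the boss circle, whose centre is about (322,243). The notch and key are still aligned.

```bash
python3 -m jog '0.24 0 0.1 0 0 0 0; 0.24 0 0.3 0 0 0 0; 0.24 0 0.5 0 0 0 0; 0.24 0 0.7 0 0 0 0; 0.24 0 0.8 0 0 0 0'
python3 - <<'E'
from workcell import ctrl
o=ctrl.get_obs();print(o['tcp_pos'],o['contact_force'],o['ft_torque'])
E
```

```text
t: 10.15
tcp_pos: [0.5549, -0.0832, 0.1159]
tool_rot: [-3.123, -0.34, 0.004]
contact_force: [-2.9, 0.0, 7.8]
finger_gap: 0.0004
[ 0.55492893 -0.08319411  0.1158509 ] [-2.89755362  0.00946421  7.76554421] [0.0604294  0.3345663  0.02464043]
```

Contact is at TCP z ≈ 0.117 as expected, with a push of 8 N. I'll continue down 4 mm and watch the force.

```bash
python3 -m jog '0 0 0.1 0 0 0 0; 0 0 0.2 0 0 0 0; 0 0 0.3 0 0 0 0; 0 0 0.4 0 0 0 0; 0 0 0.5 0 0 0 0'
python3 - <<'E'
from workcell import ctrl
import cv2
o=ctrl.get_obs();print(o['tcp_pos'],o['contact_force'])
d=ctrl.get_image("wrist"); cv2.imwrite("pics/wrist11.png",d["img"])
E
```

```text
t: 10.65
tcp_pos: [0.5549, -0.0832, 0.1117]
tool_rot: [3.123, 0.34, -0.003]
contact_force: [-2.3, 0.2, 7.7]
finger_gap: 0.0004
[ 0.55493017 -0.08318808  0.1117474 ] [-2.30910064  0.18468233  7.74326455]
```

View pics/wrist11.png

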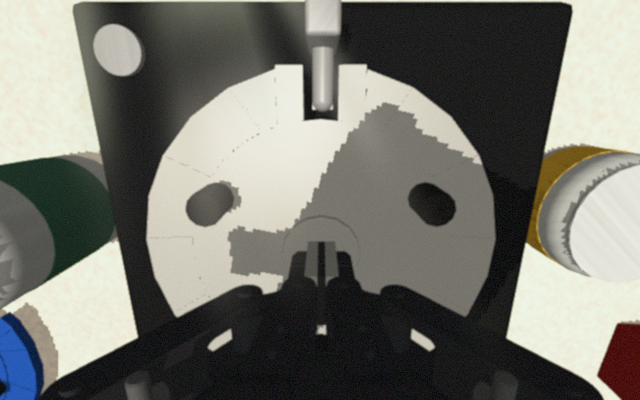

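It's 5 mm down at a steady 8 N, past the 3 mm where it would have struck the key. Continuing to the stop.

```bash
python3 -m jog '0 0 0.15 0 0 0 0; 0 0 0.3 0 0 0 0; 0 0 0.45 0 0 0 0; 0 0 0.6 0 0 0 0; 0 0 0.65 0 0 0 0'
python3 - <<'E'
from workcell import ctrl
o=ctrl.get_obs();print(o['tcp_pos'],o['contact_force'])
E
```

```text
t: 11.2
tcp_pos: [0.5549, -0.0832, 0.1059]
tool_rot: [3.123, 0.34, -0.003]
contact_force: [-3.2, 0.8, 8.9]
finger_gap: 0.0001
[ 0.5549226  -0.08317937  0.10586051] [-3.16366546  0.7706483   8.93808282]
```

```bash
python3 -m jog '0 0 0.05 0 0 0 0; 0 0 0.1 0 0 0 0; 0 0 0.15 0 0 0 0; 0 0 0.2 0 0 0 0; 0 0 0.2 0 0 0 0'
```

```text
t: 11.7
tcp_pos: [0.555, -0.0832, 0.105]
tool_rot: [3.122, 0.341, -0.002]
contact_force: [-2.9, 1.1, 12.0]
finger_gap: -0.0002
```

```bash
python3 -m jog '0 0 0.1 0 0 0 0; 0 0 0.15 0 0 0 0; 0 0 0.2 0 0 0 0; 0 0 0.25 0 0 0 0; 0 0 0.25 0 0 0 0'
```

```text
t: 12.2
tcp_pos: [0.5549, -0.0832, 0.1049]
tool_rot: [3.122, 0.341, -0.001]
contact_force: [-6.9, 0.7, 23.7]
finger_gap: -0.0
```

It hit a hard stop at TCP z 0.1049 (12 mm travel) with 24 N and no further motion. I'll retract and check.

```bash
python3 -m jog '0 0 -0.5 0 0 0 0; 0 0 -2 0 0 0 0; 0 0 -4.5 0 0 0 0; 0 0 -7 0 0 0 0; 0 0 -7.5 0 0 0 0'
python3 - <<'E'
from h import *
from workcell import ctrl
o=ctrl.get_obs();print(o['tcp_pos'],o['contact_force'])
for n in("side","wrist"):
    d=ctrl.get_image(n); b=d["img"]
    if n=="side": b=cv2.resize(b[110:260,280:440],None,fx=4,fy=4,interpolation=cv2.INTER_CUBIC)
    cv2.imwrite(f"pics/{n}12.png",b)
E
```

```text
t: 12.7
tcp_pos: [0.5569, -0.0836, 0.1826]
tool_rot: [3.12, 0.341, 0.006]
contact_force: [1.3, -0.1, -0.6]
finger_gap: -0.0003
[ 0.55689315 -0.08357298  0.1825792 ] [ 1.27544755 -0.09433969 -0.59522935]
```

View pics/side12.png

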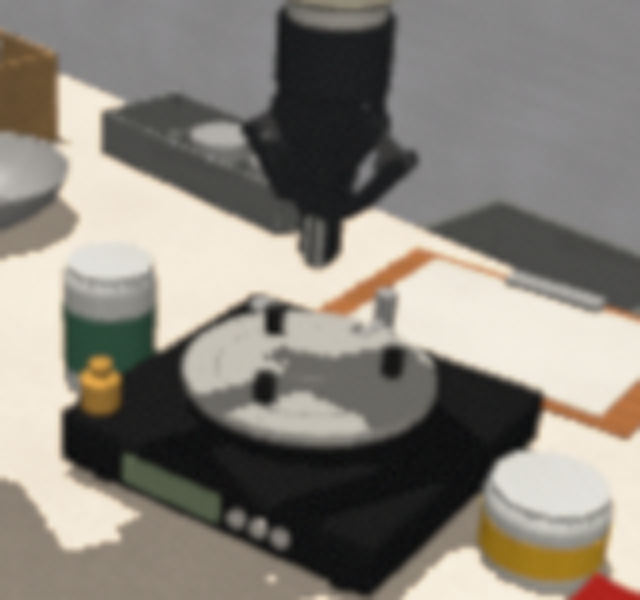

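View pics/wrist12.png

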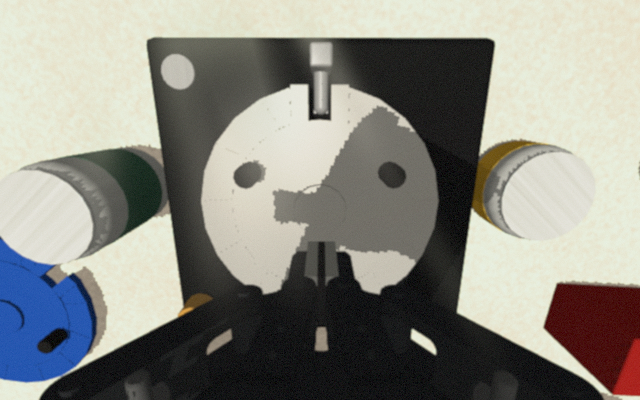

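The key bar now lies in the notch at (320,95) in the wrist view. From the side the platter sits visibly lower and flat, and the tins and weight haven't moved. As a last check I'll compare the rim heights against the expected 79 mm top face.

Run:
```python
from h import *
from workcell import ctrl
d=ctrl.get_image("side"); b=d["img"].copy()
b=cv2.resize(b[150:240,315:400],None,fx=7,fy=6.6,interpolation=cv2.INTER_CUBIC)
for z,c in((.079,(0,0,255)),(.091,(255,0,0))):
    for t in np.linspace(0,2*np.pi,72):
        u=proj(d,[C[0]+.09*np.cos(t),C[1]+.09*np.sin(t),z])
        cv2.circle(b,(int((u[0]-315+.5)*7),int((u[1]-150+.5)*6.6)),1,c,-1)
cv2.imwrite("pics/s13.png",b)
```

```text
(no output)
```

View pics/s13.png

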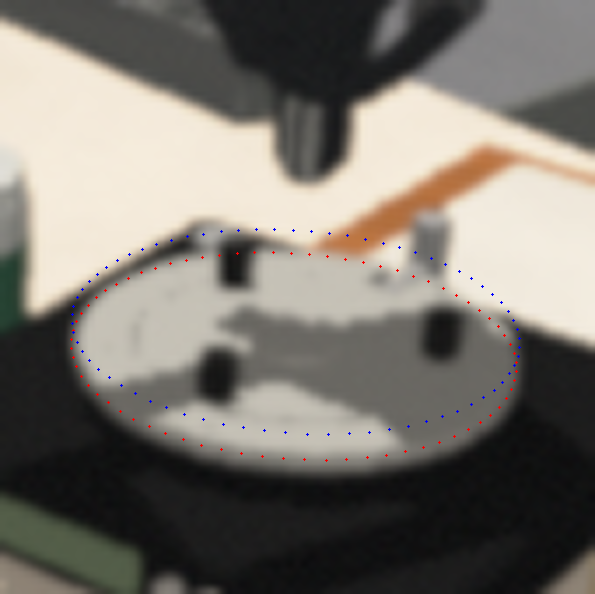

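The platter rim follows the 79 mm circle (red) all the way round, so it is home and level. Handing in.

```bash
python3 -c "
from workcell import ctrl
print(ctrl.get_obs()['t']); print(ctrl.sign_off())"
```

```text
12.85
the job is handed in; nothing more can be done
None
```

The platter is turned onto its key and pressed fully home, and I handed the job in at 12.85 s with the arm clear of everything.

- **Turning:** I pushed the platter about 41° clockwise, first by stud0. A look showed it about 3° short, so I finished with a nudge on stud1. The notch then sat about 0.8 mm off the key's centre, inside the 3 mm clearance per side.
- **Pressing:** I pressed the boss with closed fingertips. It moved steadily at about 8 N for 12 mm to a hard stop. The force rose to 24 N there with no further motion.
- **Last checks:**
  - The wrist view shows the key in the notch.
  - In the side view the rim follows the circle expected at 79 mm height all the way round, to within about half a pixel. That means level and fully down.
  - The tins and check weight look unmoved in the pictures. I did not re-measure them, or the jar, bowl and carton.
- **Disagreement:** the pushing geometry had put the platter about 2.5° further round than the camera showed. I went by the camera.

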